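# Re-index a filling wheel so its chute empties into the pan

## Task

Swing the filling wheel round until its discharge chute hangs over the open pan, and lock it there: draw the spring index pin by its black grip, carry the wheel round by it, and let the pin drop fully home in the hole that belongs to that place. Before the pin is drawn the drive switch must be off, its toggle lying over on the far side from the robot, and it must stay off: flip it only if it is not. Do not bump the feed hopper, and leave the pan and the other things standing where they are.

Things in the scene. Friction and masses are not known exactly. Their poses are not given: they have to be found in the camera images.
- dial: Fixed round dark steel dial, 250 mm across, 50 mm high (origin at the centre of its underside, x axis towards the hopper). Its top has 12 holes, 30 degrees apart, on a circle of 100 mm radius. It carries the hopper and the wheel; all stand at another place and yaw each time.
- wheel_axis (a point): Point on the wheel's vertical axis, 115 mm above the table. The wheel: an aluminium disc 170 mm across on the dial, with a slotted ring 132 mm across and a hub up to 116 mm above the table. A lug on its rim carries the index pin; the chute sticks out exactly opposite the lug.
- wheel (a joint): Turn of the wheel from its start, rad, positive anticlockwise from above; 0 in the starting hole, a hole at every 0.5236 (30 degrees). Stops at -4.2 and +4.2. About 0.12 N m of friction when the pin is drawn; locked (play about 0.02 either way) when it is down.
- pin (a joint): Lift of the index pin, m: 0 fully home, 0.020 top stop. The 12 mm round-nosed pin goes 14 mm into a 16 mm hole, so it locks the wheel at lifts under 0.014; between holes it rides on the dial at 0.014. A spring (and its weight) pushes it down: about 5 N when home, 11 N when fully drawn.
- knob_grip (a point): Middle of the pin's black upright grip: a 32 mm cylinder from 81 to 142 mm above the table (pin home), with a head 40 mm wide and 8 mm thick on top. Point on its axis, 115 mm above the table, 100 mm from the wheel's axis. Lift it to draw the pin. The grip spins freely on the pin, so the hand need not turn with the wheel. Lug and collar below it end 78 mm above the table.
- chute_mouth (a point): Middle of the floor at the outer end of the wheel's stainless discharge chute (open trough 50 mm wide, 25 mm high sides, sloping down outward), 200 mm from the wheel's axis, about 68 mm above the table, exactly opposite the index pin. It clears the low round things around the dial (up to 45 mm high).
- pan_rim (a point): Centre of the mouth of the open round stainless pan, 92 mm across, 45 mm high, loose on the table about 200 mm from the wheel's axis (within 8 mm) in one of three places round the dial: about 60, 150 or 210 degrees anticlockwise of where the chute starts.
- pan: The open pan itself (origin at the centre of its underside). Do not move it.
- hopper_axis (a point): Point on the axis of the fixed steel feed hopper, 260 mm above the table, 130 mm from the wheel's axis: a funnel up to 90 mm across, top at 305 mm, narrowing below 250 mm to a 28 mm spout that ends at 185 mm. Grip, pin and chute pass beneath the spout; a hand on the grip does not: keep the grip 60 degrees or more from the hopper, going the long way round if need be.
- hopper: The same hopper with its arm at 270 mm and its 24 mm post, 287 mm high, standing 250 mm from the wheel's axis behind the funnel; one fixed piece (origin at the table on the wheel's axis, x axis towards the funnel). Do not bump it.
- switch_box: Fixed grey drive switch box, 100 x 70 x 50 mm high (origin at the centre of its underside), to the robot's left. Its x axis points away from the robot, give or take 0.5 rad; the toggle swings along it. Two low guard rails, 30 mm apart, up to 62 mm above the table, flank the toggle.
- switch (a joint): Toggle angle, rad: 0 is on (leaning 0.5 rad to the box's -x, the robot's side), 1.0 is off (leaning to +x, the far side). Weighted and over-centre: once past upright it falls to that side and stays. A push of about 2 N half way up flips it.
- switch_tip (a point): Centre of the black 30 mm ball at the end of the toggle, 80 mm from its pivot, which lies 55 mm above the table over the middle of the box; the rod is 12 mm thick.
- tin: Round closed tin with a flat lid, 90 mm across, 44 mm high, loose, in another of the three places round the dial. Leave it alone.
- spool: Solid aluminium spool-shaped change part, 90 mm across, 42 mm high, loose, in the remaining place. Leave it alone.
- jar: White plastic jar, 72 mm across, 120 mm high, loose, beyond the switch box. Leave it alone.

How it is judged:
On the way, in this order (a step that is already met when the one before it is completed fails the run):
1. the index pin is drawn clear of its hole (value of joint pin above 0.013 m), for 0.1 s.
2. the pin is home in the hole that puts the chute over the pan (value of joint pin below 0.004 m and horizontal distance between chute_mouth and pan_rim below 0.03 m), for 0.2 s.
At the end, for the whole second after the job is handed in: The index pin is fully home (lift under 4 mm) with the chute's mouth within 30 mm, seen from above, of the pan's centre; the wheel is at rest, the toggle is off (over 0.8 rad), and the pan, tin, spool and jar are within 20 mm of where they stood (all of step 2 and value of joint switch above 0.8 rad and velocity of joint wheel between -0.05 and 0.05 rad/s and not (distance of pan from where it was at the start of the episode above 0.02 m) and not (distance of tin from where it was at the start of the episode above 0.02 m) and not (distance of spool from where it was at the start of the episode above 0.02 m) and not (distance of jar from where it was at the start of the episode above 0.02 m)); the robot touches nothing.
It fails at once if the pin is lifted by more than 8 mm while the drive switch is not off (toggle under 0.8 rad) (value of joint pin above 0.008 m and value of joint switch below 0.8 rad).
It fails at once if the robot bumps the hopper (over 5 N) (contact force between any of the arm, the fingers and hopper above 5 N).
It fails at once if a bystander or the pan is shifted by more than 20 mm (distance of any of pan, tin, spool, jar from where it was at the start of the episode above 0.02 m).
It also fails if it takes over 72 s, if anything falls off the work surface, if the arm or the gripper's body presses on something with over 40 N, if the wrist force passes 120 N, or if a joint passes its speed limit or range.

## Robot

A 6-joint arm with a two-finger parallel gripper is mounted at the origin on the work surface. World frame = base frame: x ahead of the robot, y to its left, z up, the work surface at z = 0. Lengths are in m, angles in rad, forces in N, time in s.
With the tool pointing down it reaches from about 0.35 to 0.975 m from the base axis. Payload 4.9 kg.
Tool frame: the origin (TCP) lies midway between the tips of the shut fingers; the grasp point (between the pads) lies 19 mm behind it; z points along the fingers, y is the direction in which the jaws open and shut (so a half turn about z gives the same grasp; the last joint's range is limited). The gripper opens to 85 mm and grips with 20 to 120 N. Pads are 22 mm wide; open, the fingers measure 114 mm over their backs; the gripper's body (76 mm by 85 mm) begins 54 mm behind the grasp point. The pads swing forward as they close: fully open they stand 13 mm farther back than shut.
Start: joints at [1.079, 0.053, 1.613, -0, 1.476, -0.119], TCP at [0.228, 0.582, 0.231] pointing down, gripper open.
Joint ranges: [-3.01, 3.01], [-1.01, 2.22], [0.06, 2.58], [-1.02, 4.17], [0.09, 2.62], [-3.14, 3.14]. Speed limits (rad/s): [2.57, 2.57, 3.14, 3.14, 3.14, 3.14].

## Interface

Orientations are given as a unit quaternion [w, x, y, z].
In Python, from plant import state, grab_frame, camera_info, job_done, cut_out gives the robot as it stands.
- The arm moves only by the tool step_arm, never from a script. Its argument "moves" is a list of rows, each a list of 7 numbers: the shift along the tool's x, y, z in m, then the turn, a rotation vector about the tool's x, y, z in rad, then the finger opening in m, from 0 to 0.0854. A call has 1 to 8 rows; each row shifts and turns the commanded pose from where the row before left it, along the tool's axes as they then stand; what a row does not reach is not made up. A row lasts 1/10 s, in which the tool goes at most 50 mm and 8.59 degrees, less where a joint would pass 70% of its speed; a pose out of reach is approached as far as the arm can. A call is refused whole if a number of a shift passes 0.05 or a number of a turn 0.15, either way. A call with a gripper value outside its range is refused whole. The fingers move at their own pace and stop on an object; the grip force is fixed at half the most. Time passes only in rows, so rows that do not move let the fingers close. It gives the time, the measured TCP pose, the force and the opening at its end, in the units of the state.
- state(): the state, without advancing time (a new reading comes with each control period).
- grab_frame(name): name is "scene" or "side" or "wrist"; returns (picture, depth): 384x512x3 uint8, red, green, blue; 384x512 float32, m along the optical axis (not along the pixel's ray), 0 where there is no reading.
- camera_info(name): a dict with "intrinsics" (3x3 intrinsics, pixels), "dist_coeffs" ([k1, k2, p1, p2, k3] as OpenCV has them; the pictures are not rectified), "world_from_camera" (4x4, takes a point from camera to world coordinates). Camera axes: x right, y down, z forward; pixel columns grow to the right and rows downward; lengths in m; the calibration is good to about 2 mm. A picture is of the moment at which its call begins: read the wrist's pose just before it. camera_info takes no time and is no camera call; for the wrist camera it gives the pose at the moment of the call.
- job_done(): hands the job in, once; it reports no verdict.
Trained networks look in the newest picture that a camera, given by its name, has taken for a name from the list of things; names that differ only in an ending like _2 or _b are one class to them, and where a whole thing is asked for, a point or a joint stands for the part that bears it (a point fixed in the world has none). Each returns a list of dicts, best first, with "conf" (0 to 1); they miss things now and then, are a little off and sometimes report something else, mostly with a low value. They report only what shows in the picture. A call takes as long as a camera call.
- cut_out(camera, query): "mask" (384x512 bool, what is visible of it) and "point" ([column, row] in pixels, amid what is visible of it).
The state is a dict: "time": time; "joint_pos": joint angles; "joint_vel": joint speeds; "joint_efforts": joint torques, N m; "tool_pos": TCP position; "tool_rot": TCP orientation; "contact_force": force on the tool from outside, world axes, zero at the start; "ft_torque": the same for the moment, N m; "gripper_width": opening from 0.0 (shut) to 1.0 (fully open).
Only numpy, scipy, OpenCV 4.12 (cv2) and the standard library are available. Lean on these libraries where they do the work, as an engineer would, in place of code of your own. Each camera call takes 0.05 s, during which the arm holds its last target.

## Working session

There is one attempt and no reset: what is moved stays moved. The work goes in short steps, Python scripts to look and compute and a tool call to move; the robot and the scene stay as the last step left them, time stands still between calls to the robot, and variables do not carry over. Pictures are saved under pics/ and viewed, and the job is handed in when it is done.

Besides the shell and the picture viewer there is one more tool, called after ">>>" in YAML: its name, and indented under it one key for each argument. step_arm: Moves the arm, as the interface text tells. Its arguments: {"type":"object","properties":{"moves":{"type":"array"}},"required":["moves"]}

```bash
ls; mkdir -p pics
python3 - <<'E'
from plant import *
import cv2,numpy as np
print(state())
for n in ["scene","side","wrist"]:
    p,d=grab_frame(n); cv2.imwrite(f"pics/{n}0.png",p[:,:,::-1]); np.save(f"{n}_d0.npy",d)
    ci=camera_info(n); print(n,ci)
E
```

```text
pics
{'time': 0.0, 'joint_pos': array([ 1.07899705e+00,  5.33196065e-02,  1.61426577e+00,  1.00826365e-05,
        1.47602971e+00, -1.19017086e-01]), 'joint_vel': array([ 0.00099927,  0.00093901, -0.00071372, -0.0005302 ,  0.00195531,
        0.0002479 ]), 'joint_efforts': array([-7.13209429e-04, -3.93686378e+01, -3.70172954e+01, -1.87835817e-04,
        7.12881127e-03, -3.56204896e-05]), 'tool_pos': array([0.22734274, 0.58152173, 0.23010299]), 'tool_rot': array([-3.08840827e-04,  1.85314094e-01,  9.82678820e-01, -9.62912021e-04]), 'contact_force': array([ 0.51476277, -0.1909111 , -0.95358285]), 'ft_torque': array([-0.00913178,  0.00154738, -0.0496522 ]), 'gripper_width': 0.9992065040652186}
scene {'intrinsics': array([[396.9164128 ,   0.        , 257.98574344],
       [  0.        , 396.9164128 , 193.68807146],
       [  0.        ,   0.        ,   1.        ]]), 'dist_coeffs': array([0.01023662, 0.        , 0.        , 0.        , 0.        ]), 'world_from_camera': array([[ 0.00954666,  0.78322555, -0.62166438,  1.23943157],
       [ 0.9999072 , -0.00143461,  0.01354774,  0.0368094
[... 485 characters left out ...]
41460244, -0.64540292,  0.64152933, -0.6463385 ],
       [-0.01220348, -0.70096853, -0.71308779,  0.93742486],
       [ 0.        ,  0.        ,  0.        ,  1.        ]])}
wrist {'intrinsics': array([[324.51141928,   0.        , 254.91629079],
       [  0.        , 324.51141928, 195.81201912],
       [  0.        ,   0.        ,   1.        ]]), 'dist_coeffs': array([0.00728465, 0.        , 0.        , 0.        , 0.        ]), 'world_from_camera': array([[ 0.36483111,  0.89766126,  0.24718926,  0.16439755],
       [ 0.93107241, -0.35129443, -0.09847022,  0.60552252],
       [-0.00155669,  0.2660761 , -0.96395077,  0.37222723],
       [ 0.        ,  0.        ,  0.        ,  1.        ]])}
```

View pics/scene0.png

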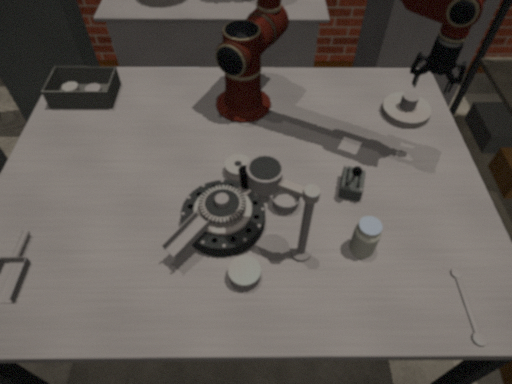

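View pics/side0.png

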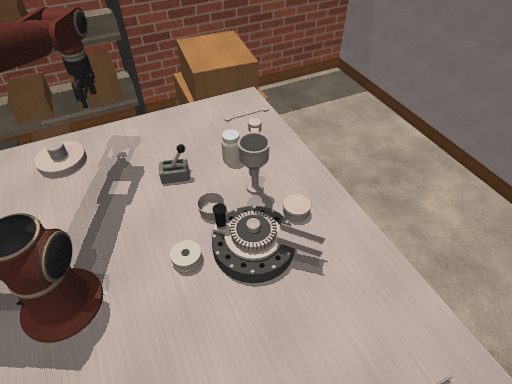

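View pics/wrist0.png

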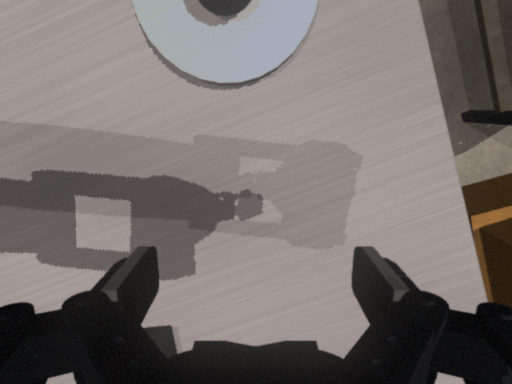

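The scene view shows the dial at (225,215), with the hopper funnel at (265,170). Around it are the pan at (285,203), the spool at (237,168) and the tin at (244,272). The switch box is at (352,182), the jar at (366,235), and the black grip at (243,178). In the side view the grip is at (220,215) and the toggle at (181,149). Next I'll measure them.

```bash
cat > h.py <<'E'
from plant import *
import cv2,numpy as np
def cloud(name,p,d,ci):
    K=ci["intrinsics"];D=ci["dist_coeffs"];T=ci["world_from_camera"]
    v,u=np.mgrid[0:384,0:512]
    n=cv2.undistortPoints(np.stack([u.ravel(),v.ravel()],1).astype(np.float64).reshape(-1,1,2),K,D).reshape(384,512,2)
    P=np.concatenate([n*d[...,None],d[...,None]],2)
    W=P@T[:3,:3].T+T[:3,3]
    W[d<=0]=np.nan
    return W
E
python3 - <<'E'
from h import *
q=["dial","wheel","knob_grip","pan","tin","spool","hopper","switch_box","switch_tip","jar","chute_mouth","wheel_axis","switch"]
for n in ["scene","side"]:
    p,d=grab_frame(n);W=cloud(n,p,d,camera_info(n)); out={}
    np.save(f"{n}_W.npy",W)
    for k in q:
        r=cut_out(n,k)
        for e in r[:2]:
            m=e["mask"]; pts=W[m];pts=pts[~np.isnan(pts[:,0])]
            if len(pts)==0: print(n,k,e["conf"],e["point"],"nodepth");continue
            print(n,k,round(e["conf"],2),np.round(e["point"]),len(pts),"med",np.round(np.median(pts,0),3),"lo",np.round(np.percentile(pts,2,0),3),"hi",np.round(np.percentile(pts,98,0),3))
        if r: out[k]=r[0]["mask"]
    np.savez(f"{n}_m.npz",**out)
print(state()["time"])
E
```

```text
scene dial 0.61 [235. 210.] 8374 med [ 0.623 -0.01   0.088] lo [ 0.452 -0.177  0.011] hi [0.69  0.18  0.309]
scene wheel 0.77 [215. 217.] 3380 med [ 0.595 -0.068  0.094] lo [ 0.484 -0.188  0.058] hi [0.701 0.023 0.15 ]
scene wheel 0.29 [284. 199.] 513 med [0.485 0.135 0.011] lo [0.449 0.096 0.003] hi [0.531 0.175 0.048]
scene knob_grip 0.66 [244. 174.] 173 med [0.49  0.009 0.139] lo [ 0.463 -0.003  0.085] hi [0.497 0.02  0.155]
scene knob_grip 0.43 [279. 187.] 2665 med [0.648 0.102 0.28 ] lo [0.569 0.026 0.011] hi [0.684 0.192 0.31 ]
scene pan 0.95 [286. 201.] 453 med [0.483 0.134 0.01 ] lo [0.449 0.097 0.003] hi [0.531 0.174 0.047]
scene pan 0.74 [366. 241.] 968 med [0.669 0.342 0.097] lo [0.624 0.316 0.011] hi [0.684 0.377 0.124]
scene tin 0.71 [242. 272.] 960 med [0.748 0.011 0.045] lo [ 0.702 -0.029  0.005] hi [0.782 0.051 0.049]
scene spool 0.55 [234. 163.] 441 med [ 0.358 -0.024  0.044] lo [ 0.314 -0.056  0.009] hi [0.398 0.015 0.048]
scene hopper 0.67 [278. 188.] 2610 med [0.648 0.101 0.28 ] lo [0.574 0.026 0.011] hi [0.683 0.192 0.31 ]
scene hopper 0.64 [216. 215.] 3362 med [
[... 2716 characters left out ...]
73 0.31  0.003] hi [0.474 0.392 0.139]
side chute_mouth 0.7 [260. 235.] 3485 med [ 0.558 -0.086  0.094] lo [ 0.464 -0.183  0.058] hi [0.708 0.018 0.151]
side chute_mouth 0.39 [298. 207.] 625 med [0.73  0.003 0.044] lo [ 0.696 -0.028  0.007] hi [0.774 0.053 0.049]
side wheel_axis 0.89 [257. 235.] 3417 med [ 0.556 -0.086  0.094] lo [ 0.464 -0.183  0.06 ] hi [0.704 0.017 0.151]
side wheel_axis 0.36 [229. 148.] 548 med [0.636 0.327 0.087] lo [0.612 0.314 0.009] hi [0.668 0.372 0.124]
side switch 0.65 [180. 148.] 112 med [0.451 0.343 0.12 ] lo [0.424 0.329 0.001] hi [0.48  0.482 0.143]
side switch 0.3 [184. 256.] 807 med [ 0.352 -0.025  0.043] lo [ 0.313 -0.055  0.008] hi [0.392 0.026 0.047]
1.55
```

Run:
```python
import cv2
p=cv2.imread("pics/side0.png");cv2.imwrite("pics/side0z.png",cv2.resize(p[120:300,140:340],None,fx=4,fy=3.33,interpolation=cv2.INTER_CUBIC)[:600,:800])
p=cv2.imread("pics/scene0.png");cv2.imwrite("pics/scene0z.png",cv2.resize(p[140:300,160:400],None,fx=3.33,fy=3.33,interpolation=cv2.INTER_CUBIC))
```

```text
(no output)
```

View pics/side0z.png

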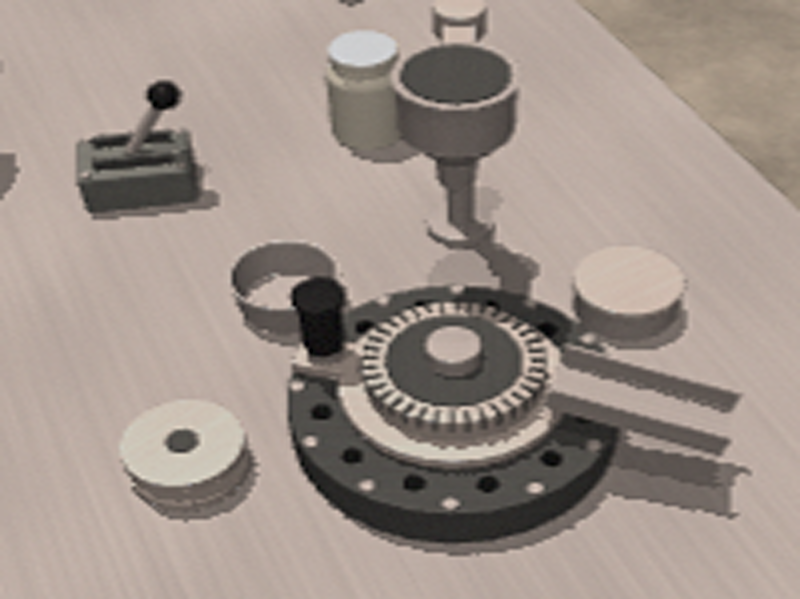

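View pics/scene0z.png

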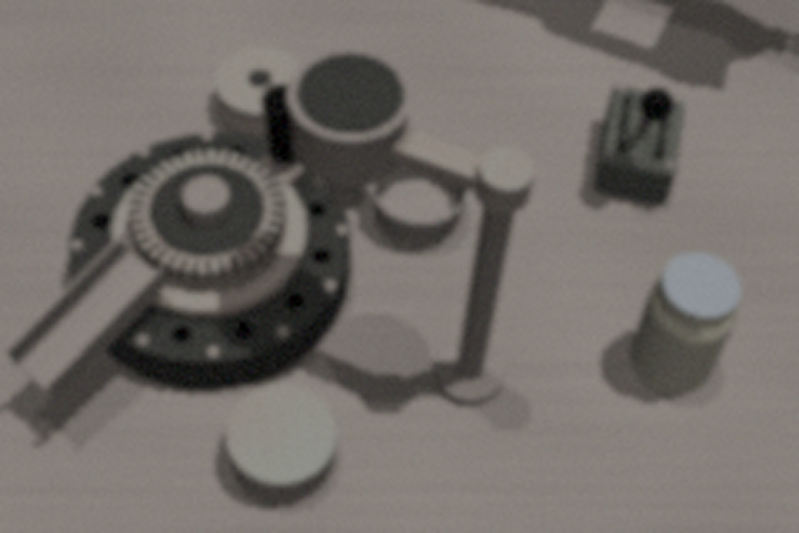

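```bash
cat > fit.py <<'E'
from h import *
from scipy.optimize import least_squares
def circ(P,r=None,c0=None):
    c0=np.median(P,0) if c0 is None else c0
    if r is None:
        s=least_squares(lambda x:np.hypot(P[:,0]-x[0],P[:,1]-x[1])-x[2],[*c0,.05],loss="soft_l1",f_scale=.003)
    else:
        s=least_squares(lambda x:np.hypot(P[:,0]-x[0],P[:,1]-x[1])-r,c0,loss="soft_l1",f_scale=.003)
    return np.round(s.x,4)
E
python3 - <<'E'
from fit import *
for n in ["scene","side"]:
    W=np.load(n+"_W.npy");X,Y,Z=W[...,0],W[...,1],W[...,2]
    def sel(x0,x1,y0,y1,z0,z1):
        m=(X>x0)&(X<x1)&(Y>y0)&(Y<y1)&(Z>z0)&(Z<z1);return W[m]
    # hub top
    P=sel(.45,.75,-.18,.03,.1,.16);print(n,"hub/ring z hist",np.histogram(P[:,2],bins=12))
    # dial top
    P=sel(.4,.75,-.25,.1,.046,.055);print("dial",len(P),circ(P[:,:2]) )
    from cv2 import minEnclosingCircle
    print("dial mec",cv2.minEnclosingCircle(P[:,:2].astype(np.float32)))
    # disc top / ring
    P=sel(.44,.52,-.05,.06,.14,.16);print("head",len(P),P[:,:2].mean(0),cv2.minEnclosingCircle(P[:,:2].astype(np.float32)),P[:,2].mean())
    P=sel(.42,.55,.07,.2,.04,.05);print("pan rim",len(P),circ(P[:,:2],.0455),circ(P[:,:2]))
    P=sel(.44,.7,-.06,.12,.295,.315);print("funnel rim",len(P),circ(P[:,:2],.0445),circ(P[:,:2]))
    P=sel(.6,.72,.1,.25,.2,.3);print("post",len(P),np.nanmedian(P,0))
    P=sel(.36,.5,.28,.42,.045,.054);print("boxtop",len(P),cv2.minAreaRect(P[:,:2].astype(np.float32)))
    P=sel(.36,.5,.28,.42,.11,.15);
    s=least_squares(lambda c:np.linalg.norm(P-c,axis=1)-.015,[.46,.34,.125],loss="soft_l1",f_scale=.002);print("ball",len(P),s.x)
E
```

```text
scene hub/ring z hist (array([143,  65,  53, 100,  39,  13,   5,   6,   6,   4,  30,  49]), array([0.10001166, 0.1046378 , 0.10926394, 0.11389007, 0.11851621,
       0.12314235, 0.12776849, 0.13239463, 0.13702076, 0.1416469 ,
       0.14627304, 0.15089918, 0.15552532]))
dial 1975 [ 0.5542 -0.0539  0.1103]
dial mec ((0.5937959551811218, -0.025145815685391426), 0.17409077286720276)
head 85 [0.48122052 0.00739092] ((0.47743695974349976, 0.012205274775624275), 0.021525608375668526) 0.15078400107209466
pan rim 54 [0.4861 0.1367] [0.4884 0.1365 0.0436]
funnel rim 899 [0.6054 0.0653] [0.614  0.0643 0.0323]
post 704 [0.6625775  0.16078329 0.27915006]
boxtop 356 ((0.4249292016029358, 0.35451337695121765), (0.07048073410987854, 0.1025228425860405), 75.67330169677734)
ball 83 [0.46068815 0.34512824 0.1271824 ]
side hub/ring z hist (array([103,  76,  48, 109,  38,  11,  11,   9,   5,   6,  45,  77]), array([0.10001335, 0.10460607, 0.10919879, 0.11379151, 0.11838424,
       0.12297696, 0.12756968, 0.1321624 , 0.13675512, 0.14134784,
       0.14594056, 0.15053328, 0.15512601]))
dial 1940 [ 0.557  -0.0473  0.1102]
dial mec ((0.5939725637435913, -0.024657253175973892), 0.17431655526161194)
head 133 [0.47654512 0.01291338] ((0.4770827889442444, 0.014298216439783573), 0.01987122744321823) 0.15071007139493842
pan rim 102 [0.4877 0.1372] [0.4868 0.1382 0.0437]
funnel rim 603 [0.6119 0.0698] [0.6073 0.0618 0.0328]
post 172 [0.65672265 0.1633737  0.28562135]
boxtop 240 ((0.4230968654155731, 0.35295653343200684), (0.07262422144412994, 0.09928394109010696), 73.48786163330078)
ball 64 [0.46036694 0.34415615 0.12677894]
```

Run:
```python
from fit import *
for n in ["scene","side"]:
    W=np.load(n+"_W.npy");X,Y,Z=W[...,0],W[...,1],W[...,2]
    def sel(x0,x1,y0,y1,z0,z1):
        m=(X>x0)&(X<x1)&(Y>y0)&(Y<y1)&(Z>z0)&(Z<z1);return W[m]
    c=np.array([.555,-.05])
    P=sel(.5,.6,-.1,.0,.113,.122); print(n,"hub",len(P),P.mean(0),cv2.minEnclosingCircle(P[:,:2].astype(np.float32)))
    # dial: outer boundary via hull of points near z=.05 within .14 of c
    P=sel(.4,.75,-.25,.1,.046,.054);P=P[np.hypot(*(P[:,:2]-c).T)<.135]
    h=cv2.convexHull(P[:,:2].astype(np.float32))[:,0];print("dial hull",circ(h,.125,c),circ(h,None,c))
    P=sel(.4,.75,-.25,.1,.09,.108);P=P[np.hypot(*(P[:,:2]-c).T)<.08];print("ring", np.percentile(P[:,2],[5,50,95]));h=cv2.convexHull(P[:,:2].astype(np.float32))[:,0];print(circ(h,.066,c),circ(h,None,c))
    # chute: sides
    P=sel(.55,.8,-.3,-.05,.055,.115);r=np.hypot(*(P[:,:2]-c).T);P=P[(r>.13)&(r<.21)];print("chute",len(P),P.min(0),P.max(0),cv2.minAreaRect(P[:,:2].astype(np.float32)))
    P=sel(.44,.7,-.06,.12,.26,.315)
    print("funnel mec",cv2.minEnclosingCircle(P[:,:2].astype(np.float32)))
    P=sel(.5,.7,-.0,.12,.303,.312);h=cv2.convexHull(P[:,:2].astype(np.float32))[:,0];print("funnel hull",circ(h,.045),circ(h), P[:,:2].min(0),P[:,:2].max(0))
    P=sel(.6,.75,.1,.25,.275,.3);print("post top",len(P),P[:,:2].min(0),P[:,:2].max(0))
```

```text
scene hub 130 [ 0.55464817 -0.05279147  0.1175418 ] ((0.5533599853515625, -0.05246257409453392), 0.020204421132802963)
dial hull [ 0.5537 -0.0532] [ 0.554  -0.0532  0.124 ]
ring [0.0927883  0.09661675 0.10027102]
[ 0.5538 -0.0534] [ 0.5554 -0.0553  0.0685]
chute 594 [ 0.63449353 -0.20562047  0.06633448] [ 0.72129522 -0.11814173  0.10684505] ((0.6790620684623718, -0.16103094816207886), (0.05171171575784683, 0.07622021436691284), 48.005672454833984)
funnel mec ((0.6159223914146423, 0.0748211219906807), 0.05595606565475464)
funnel hull [0.6104 0.0644] [0.6103 0.0643 0.0442] [0.56557147 0.02127175] [0.65422255 0.10867162]
post top 461 [0.61845766 0.10098328] [0.68381489 0.19276891]
side hub 129 [ 0.55164726 -0.0520156   0.11689397] ((0.5525528192520142, -0.05118890479207039), 0.02136821858584881)
dial hull [ 0.5525 -0.0506] [ 0.5525 -0.0508  0.1245]
ring [0.09243737 0.09600515 0.09941939]
[ 0.5539 -0.0523] [ 0.5578 -0.0535  0.0708]
chute 523 [ 0.63448361 -0.20252511  0.06641656] [ 0.72105201 -0.11777391  0.10641437] ((0.6779978275299072, -0.16025161743164062), (0.05351033806800842, 0.07469695061445236), 48.92376708984375)
funnel mec ((0.6092660427093506, 0.06651072949171066), 0.045935168862342834)
funnel hull [0.6098 0.0666] [0.6098 0.0665 0.0442] [0.56636738 0.02285434] [0.65341405 0.11141972]
post top 152 [0.63738211 0.1324143 ] [0.68159379 0.19448974]
```

Axis at about (0.553, -0.052), grip at 139°, chute at -41°, hopper at 64° and pan at 109°. The wheel therefore needs +150° anticlockwise, and the grip stays at least 75° from the hopper all the way. The toggle ball sits about 37 mm to the far side of the box centre, so the switch is already off. I'll turn the hand first so the jaws are roughly tangential at both ends of the path.

>>> step_arm:
  moves:
    - [0,0,0,0,0,0.12,0.0854]
    - [0,0,0,0,0,0.12,0.0854]
    - [0,0,0,0,0,0.12,0.0854]
    - [0,0,0,0,0,0.12,0.0854]
    - [0,0,0,0,0,0.12,0.0854]

```text
time: 2.05
tool_pos: [0.2276, 0.5821, 0.2313]
tool_rot: [-0.0, 0.47, 0.883, 0.0]
contact_force: [-0.3, 0.8, -0.4]
gripper_width: 0.999
```

```bash
cat > to.py <<'E'
import sys
from h import *
from scipy.spatial.transform import Rotation as R
s=state();q=s["tool_rot"];M=R.from_quat([q[1],q[2],q[3],q[0]]).as_matrix()
print("t",round(s["time"],2),"pos",np.round(s["tool_pos"],4),"F",np.round(s["contact_force"],1),"w",round(s["gripper_width"],3),"xang",np.degrees(np.arctan2(M[1,0],M[0,0])).round(1),"z",M[:,2].round(4))
for a in sys.argv[1:]:
    t=np.array(eval(a));d=M.T@(t-s["tool_pos"]);print(t,"tool shift",d.round(4),"len",np.linalg.norm(d).round(3))
E
python3 to.py "[.477,.0135,.23]"
```

```text
t 2.05 pos [0.2276 0.5821 0.2313] F [-0.3  0.8 -0.4] w 0.999 xang 124.0 z [ 0.  0. -1.]
[0.477  0.0135 0.23  ] tool shift [-0.6108 -0.111   0.0013] len 0.621
```

>>> step_arm:
  moves:
    - [-0.038,-0.007,0,0,0,0,0.0854]
    - [-0.038,-0.007,0,0,0,0,0.0854]
    - [-0.038,-0.007,0,0,0,0,0.0854]
    - [-0.038,-0.007,0,0,0,0,0.0854]
    - [-0.038,-0.007,0,0,0,0,0.0854]
    - [-0.038,-0.007,0,0,0,0,0.0854]
    - [-0.038,-0.007,0,0,0,0,0.0854]
    - [-0.038,-0.007,0,0,0,0,0.0854]

```text
time: 2.85
tool_pos: [0.3529, 0.2979, 0.2315]
tool_rot: [0.0, 0.467, 0.884, 0.0]
contact_force: [0.6, -0.4, -0.2]
gripper_width: 0.999
```

```bash
python3 to.py "[.477,.0135,.23]"
```

```text
t 2.85 pos [0.3529 0.2979 0.2315] F [ 0.6 -0.4 -0.2] w 0.999 xang 124.3 z [ 7.e-04  3.e-04 -1.e+00]
[0.477  0.0135 0.23  ] tool shift [-0.3049 -0.0576  0.0015] len 0.31
```

>>> step_arm:
  moves:
    - [-0.038,-0.007,0,0,0,0,0.0854]
    - [-0.038,-0.007,0,0,0,0,0.0854]
    - [-0.038,-0.007,0,0,0,0,0.0854]
    - [-0.038,-0.007,0,0,0,0,0.0854]
    - [-0.038,-0.007,0,0,0,0,0.0854]
    - [-0.038,-0.007,0,0,0,0,0.0854]
    - [-0.038,-0.007,0,0,0,0,0.0854]
    - [0,0,0,0,0,0,0.0854]

```text
time: 3.65
tool_pos: [0.4629, 0.0485, 0.2315]
tool_rot: [0.001, 0.47, 0.883, -0.0]
contact_force: [-1.1, -0.2, -0.4]
gripper_width: 1.0
```

```bash
python3 to.py "[.477,.0135,.23]"
python3 - <<'E'
from h import *
for n in ["wrist","side"]:
    p,d=grab_frame(n); cv2.imwrite(f"pics/{n}1.png",p[:,:,::-1])
    W=cloud(n,p,d,camera_info(n));X,Y,Z=W[...,0],W[...,1],W[...,2]
    m=(X>.44)&(X<.52)&(Y>-.03)&(Y<.06)&(Z>.143)&(Z<.157)
    P=W[m]
    if len(P): print(n,len(P),P.mean(0),cv2.minEnclosingCircle(P[:,:2].astype(np.float32)))
E
```

```text
t 3.65 pos [0.4629 0.0485 0.2315] F [-1.1 -0.2 -0.4] w 1.0 xang 123.9 z [ 6.0e-04 -1.2e-03 -1.0e+00]
[0.477  0.0135 0.23  ] tool shift [-0.0369 -0.0079  0.0016] len 0.038
wrist 2059 [0.47476503 0.01700679 0.14874149] ((0.47571590542793274, 0.015947483479976654), 0.020212192088365555)
side 133 [0.47650734 0.01298977 0.15100702] ((0.47614046931266785, 0.014762350358068943), 0.020617863163352013)
```

View pics/wrist1.png

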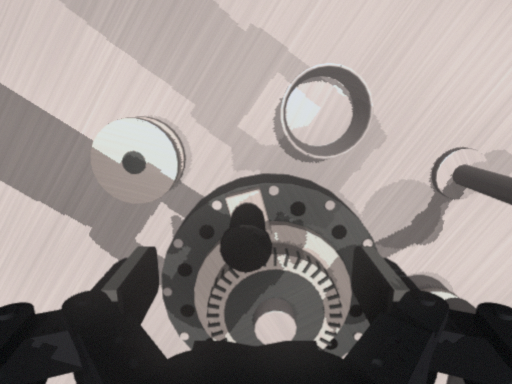

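View pics/side1.png

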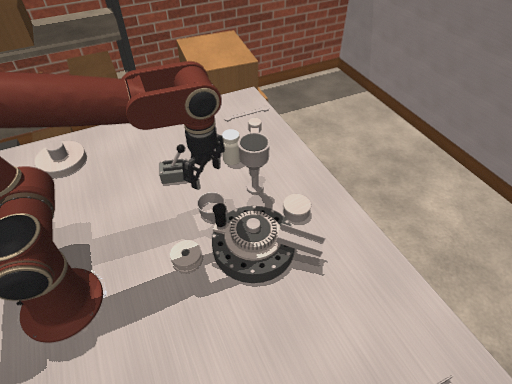

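The wrist view shows the grip head at (246,243), the pan at (326,112), the spool at (138,160) and the hopper post at (460,175). Both cameras put the grip at about (0.4765, 0.0145). I'll centre over it, then go down.

>>> step_arm:
  moves:
    - [-0.018,-0.004,0,0,0,0,0.0854]
    - [-0.018,-0.003,0,0,0,0,0.0854]
    - [0,0,0.01,0,0,0,0.0854]
    - [0,0,0.015,0,0,0,0.0854]
    - [0,0,0.015,0,0,0,0.0854]
    - [0,0,0,0,0,0,0.0854]

```text
time: 4.35
tool_pos: [0.4738, 0.0193, 0.1872]
tool_rot: [-0.003, 0.467, 0.884, -0.001]
contact_force: [-0.1, -0.0, -0.2]
gripper_width: 0.995
```

```bash
python3 to.py "[.4765,.0145,.102]"
python3 - <<'E'
from h import *
for n in ["scene","wrist"]:
    p,d=grab_frame(n); cv2.imwrite(f"pics/{n}2.png",p[:,:,::-1])
E
```

```text
t 4.35 pos [0.4738 0.0193 0.1872] F [-0.1 -0.  -0.2] w 0.995 xang 124.3 z [-0.0066  0.001  -1.    ]
[0.4765 0.0145 0.102 ] tool shift [-0.0059 -0.      0.0852] len 0.085
```

View pics/scene2.png

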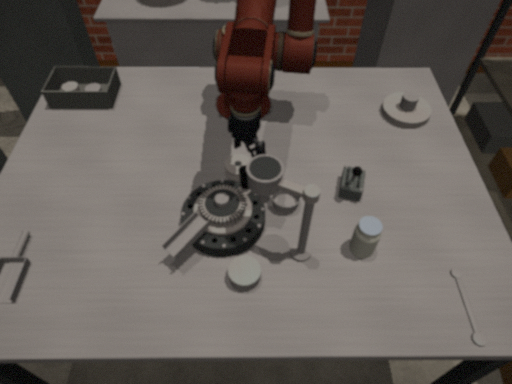

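View pics/wrist2.png

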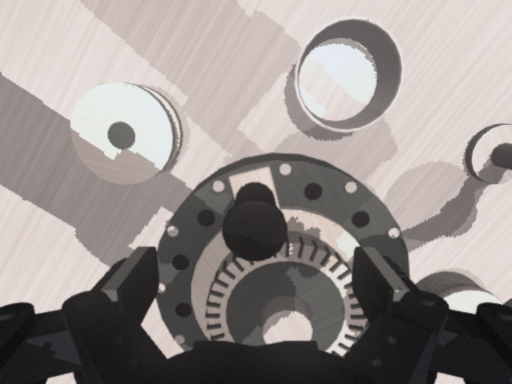

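The head sits midway between the fingers (column 255 in the wrist view), and the hopper is clear. Going down 85 mm.

>>> step_arm:
  moves:
    - [-0.003,0,0,0,0,0,0.0854]
    - [-0.003,0,0.01,0,0,0,0.0854]
    - [0,0,0.02,0,0,0,0.0854]
    - [0,0,0.02,0,0,0,0.0854]
    - [0,0,0.02,0,0,0,0.0854]
    - [0,0,0.01,0,0,0,0.0854]
    - [0,0,0,0,0,0,0.0854]
    - [0,0,0,0,0,0,0.0854]

```text
time: 5.25
tool_pos: [0.4801, 0.013, 0.1119]
tool_rot: [0.0, 0.467, 0.884, 0.0]
contact_force: [-0.3, -0.1, 0.3]
gripper_width: 1.0
```

```bash
python3 to.py "[.4765,.0145,.102]"
```

```text
t 5.25 pos [0.4801 0.013  0.1119] F [-0.3 -0.1  0.3] w 1.0 xang 124.3 z [ 8.e-04 -1.e-04 -1.e+00]
[0.4765 0.0145 0.102 ] tool shift [ 0.0032 -0.0022  0.0099] len 0.011
```

>>> step_arm:
  moves:
    - [0.003,-0.002,0.01,0,0,0,0.0854]
    - [0,0,0,0,0,0,0.0854]
    - [0,0,0,0,0,0,0.025]
    - [0,0,0,0,0,0,0.025]
    - [0,0,0,0,0,0,0.025]
    - [0,0,0,0,0,0,0.025]
    - [0,0,0,0,0,0,0.025]
    - [0,0,0,0,0,0,0.025]

```text
time: 6.05
tool_pos: [0.4767, 0.0145, 0.1019]
tool_rot: [0.0, 0.467, 0.884, 0.0]
contact_force: [-0.3, 0.1, 2.9]
gripper_width: 0.411
```

```bash
python3 to.py "[.4765,.0145,.102]"
```

```text
t 6.05 pos [0.4767 0.0145 0.1019] F [-0.3  0.1  2.9] w 0.411 xang 124.3 z [ 1.e-03 -1.e-04 -1.e+00]
[0.4765 0.0145 0.102 ] tool shift [ 0.0001 -0.0002 -0.0001] len 0.0
```

>>> step_arm:
  moves:
    - [0,0,0,0,0,0,0.01]
    - [0,0,0,0,0,0,0.01]
    - [0,0,0,0,0,0,0.01]

```text
time: 6.35
tool_pos: [0.4767, 0.0145, 0.1019]
tool_rot: [0.0, 0.467, 0.884, 0.0]
contact_force: [-0.1, 0.4, 5.7]
gripper_width: 0.406
```

```bash
python3 to.py
python3 - <<'E'
from h import *
for n in ["side"]:
    p,d=grab_frame(n); cv2.imwrite(f"pics/{n}3.png",cv2.resize(p[130:290,140:340,::-1],None,fx=3.7,fy=3.7))
E
```

```text
t 6.35 pos [0.4767 0.0145 0.1019] F [-0.1  0.4  5.7] w 0.406 xang 124.3 z [ 1.e-03 -1.e-04 -1.e+00]
```

View pics/side3.png

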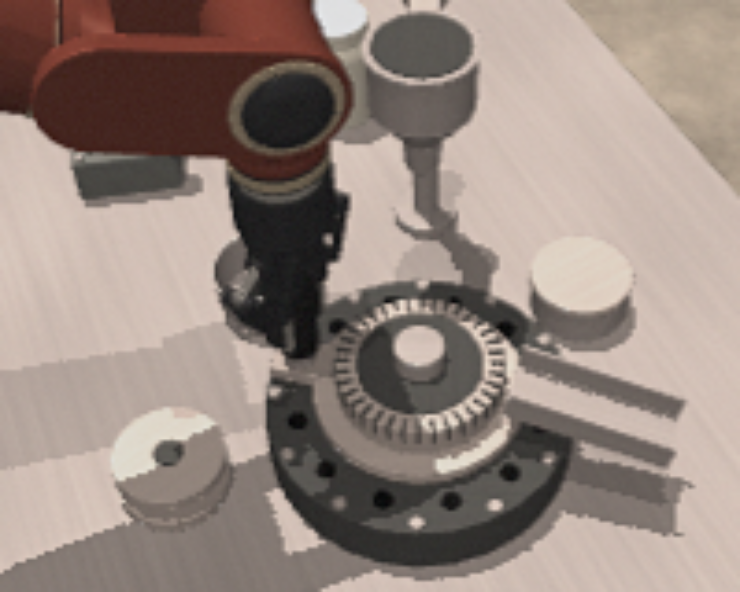

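The fingers hold the grip (opening about 35 mm), and no hand part is near the hopper. Drawing the pin.

>>> step_arm:
  moves:
    - [0,0,-0.005,0,0,0,0.01]
    - [0,0,-0.006,0,0,0,0.01]
    - [0,0,-0.006,0,0,0,0.01]
    - [0,0,0,0,0,0,0.01]
    - [0,0,0,0,0,0,0.01]

```text
time: 6.9
tool_pos: [0.4756, 0.0141, 0.1163]
tool_rot: [-0.0, 0.468, 0.884, -0.001]
contact_force: [6.2, -3.3, -9.0]
gripper_width: 0.408
```

```bash
python3 to.py
python3 - <<'E'
from h import *
for n in ["side"]:
    p,d=grab_frame(n); cv2.imwrite(f"pics/{n}4.png",cv2.resize(p[130:290,140:340,::-1],None,fx=3.7,fy=3.7))
p,d=grab_frame("wrist"); cv2.imwrite("pics/wrist4.png",p[:,:,::-1])
W=cloud("wrist",p,d,camera_info("wrist"));X,Y,Z=W[...,0],W[...,1],W[...,2]
m=(X>.44)&(X<.52)&(Y>-.03)&(Y<.06)&(Z>.143)&(Z<.18);print(m.sum(),np.percentile(Z[m],[5,25,50,75,95]).round(4) if m.sum() else 0)
E
```

```text
t 6.9 pos [0.4756 0.0141 0.1163] F [ 6.2 -3.3 -9. ] w 0.408 xang 124.2 z [-8.e-04 -9.e-04 -1.e+00]
19487 [0.153  0.1629 0.1639 0.1717 0.1771]
```

View pics/side4.png

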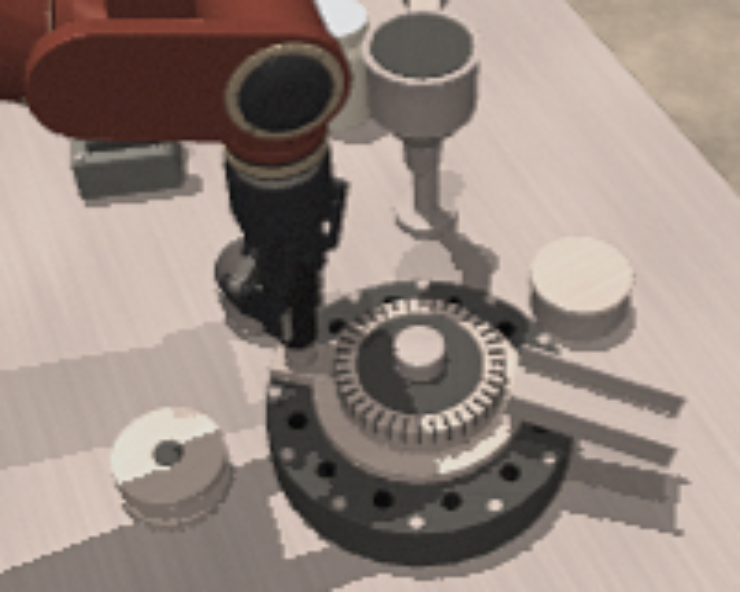

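View pics/wrist4.png

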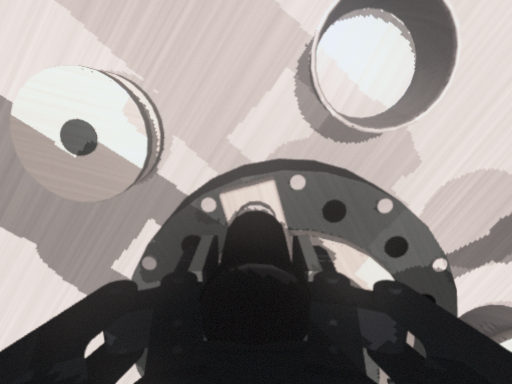

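>>> step_arm:
  moves:
    - [0,0,-0.001,0,0,0,0.01]
    - [0,0,0,0,0,0,0.01]
    - [0,0,0,0,0,0,0.01]

```text
time: 7.3
tool_pos: [0.4756, 0.014, 0.1171]
tool_rot: [-0.0, 0.468, 0.884, -0.001]
contact_force: [5.9, -3.6, -10.2]
gripper_width: 0.406
```

```bash
python3 to.py "[.4767,.0145,.1205]"
```

```text
t 7.3 pos [0.4756 0.014  0.1171] F [  5.9  -3.6 -10.2] w 0.406 xang 124.2 z [-0.0011 -0.001  -1.    ]
[0.4767 0.0145 0.1205] tool shift [-0.0002  0.0012 -0.0034] len 0.004
```

>>> step_arm:
  moves:
    - [0,0.001,-0.002,0,0,0,0.01]
    - [0,0,0,0,0,0,0.01]
    - [0,0,0,0,0,0,0.01]

```text
time: 7.6
tool_pos: [0.4759, 0.0144, 0.1187]
tool_rot: [-0.001, 0.468, 0.884, -0.001]
contact_force: [3.8, -4.4, -9.9]
gripper_width: 0.408
```

```bash
python3 to.py "[.4767,.0145,.1195]"
```

```text
t 7.6 pos [0.4759 0.0144 0.1187] F [ 3.8 -4.4 -9.9] w 0.408 xang 124.2 z [-0.0025 -0.0014 -1.    ]
[0.4767 0.0145 0.1195] tool shift [-0.0004  0.0007 -0.0008] len 0.001
```

```bash
cat > arc.py <<'E'
import sys
from h import *
from scipy.spatial.transform import Rotation as R
C=np.array([.5532,-.052]);r=.1
s=state();q=s["tool_rot"];M=R.from_quat([q[1],q[2],q[3],q[0]]).as_matrix();p=s["tool_pos"]
d=p[:2]-C;a0=np.degrees(np.arctan2(d[1],d[0]))%360
print("now ang",a0.round(2),"r",np.hypot(*d).round(4),"z",p[2].round(4),"F",s["contact_force"].round(1))
a1=float(sys.argv[1]);n=int(sys.argv[2]);off=np.zeros(3)
for k in range(1,n+1):
    a=np.radians(a0+(a1-a0)*k/n);t=np.array([C[0]+r*np.cos(a),C[1]+r*np.sin(a),p[2]])
    sh=np.round(M.T@(t-p)-off,4); sh=np.round(sh*2,3)/2; off+=sh; print(sh[:2].tolist())
E
python3 arc.py 189.3 8
```

```text
now ang 139.34 r 0.1019 z 0.1187 F [ 3.8 -4.4 -9.9]
[-0.0055, -0.01]
[-0.0045, -0.01]
[-0.0055, -0.009]
[-0.0065, -0.009]
[-0.0075, -0.008]
[-0.008, -0.007]
[-0.009, -0.006]
[-0.0095, -0.005]
```

>>> step_arm:
  moves:
    - [-0.004,-0.01,0,0,0,0,0.01]
    - [-0.0045,-0.01,0,0,0,0,0.01]
    - [-0.0055,-0.009,0,0,0,0,0.01]
    - [-0.0065,-0.009,0,0,0,0,0.01]
    - [-0.0075,-0.008,0,0,0,0,0.01]
    - [-0.008,-0.007,0,0,0,0,0.01]
    - [-0.009,-0.006,0,0,0,0,0.01]
    - [0,0,0,0,0,0,0.01]

```text
time: 8.4
tool_pos: [0.4526, -0.0569, 0.1207]
tool_rot: [-0.001, 0.468, 0.884, -0.001]
contact_force: [-1.8, -2.0, -11.2]
gripper_width: 0.408
```

```bash
python3 arc.py 239 8
python3 - <<'E'
from h import *
for n in ["side"]:
    p,d=grab_frame(n); cv2.imwrite(f"pics/{n}5.png",cv2.resize(p[130:290,140:340,::-1],None,fx=3.7,fy=3.7))
E
```

```text
now ang 182.82 r 0.1007 z 0.1207 F [ -1.8  -2.  -11.2]
[-0.011, -0.005]
[-0.0115, -0.0045]
[-0.012, -0.003]
[-0.012, -0.0015]
[-0.0125, 0.0]
[-0.012, 0.002]
[-0.012, 0.003]
[-0.0115, 0.0045]
```

View pics/side5.png

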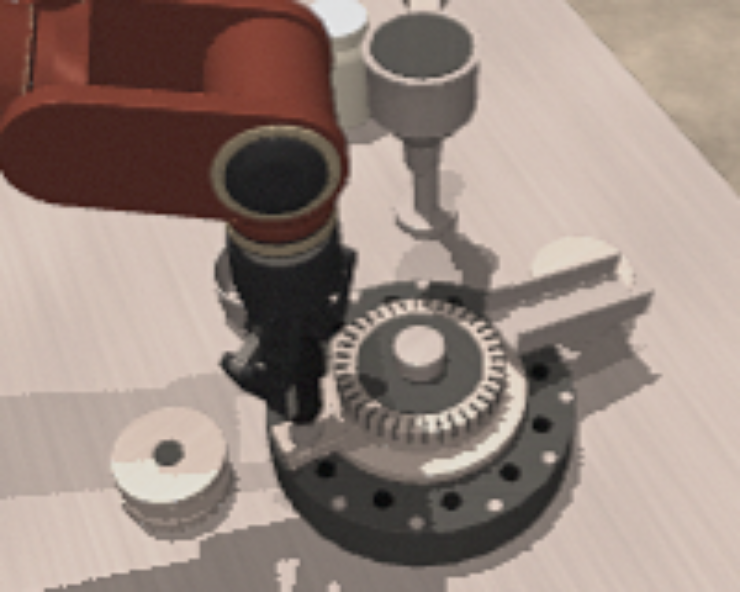

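The wheel turns with the grip, and the chute is now passing over the tin at (580,270), clear of it. Going on.

>>> step_arm:
  moves:
    - [-0.011,-0.005,0.001,0,0,0,0.01]
    - [-0.0115,-0.0045,0,0,0,0,0.01]
    - [-0.012,-0.003,0,0,0,0,0.01]
    - [-0.012,-0.0015,0,0,0,0,0.01]
    - [-0.0125,0,0,0,0,0,0.01]
    - [-0.012,0.002,0,0,0,0,0.01]
    - [-0.012,0.003,0,0,0,0,0.01]
    - [0,0,0,0,0,0,0.01]

```text
time: 9.25
tool_pos: [0.4929, -0.1308, 0.1199]
tool_rot: [-0.0, 0.468, 0.884, -0.002]
contact_force: [-3.2, -6.0, -10.7]
gripper_width: 0.409
```

```bash
python3 arc.py 277 8
```

```text
now ang 232.56 r 0.0993 z 0.1199 F [ -3.2  -6.  -10.7]
[-0.0095, 0.003]
[-0.0085, 0.004]
[-0.008, 0.0055]
[-0.008, 0.0055]
[-0.007, 0.007]
[-0.006, 0.007]
[-0.006, 0.008]
[-0.0045, 0.0085]
```

>>> step_arm:
  moves:
    - [-0.01,0.002,0,0,0,0,0.01]
    - [-0.0085,0.004,0,0,0,0,0.01]
    - [-0.008,0.005,0,0,0,0,0.01]
    - [-0.008,0.0055,0,0,0,0,0.01]
    - [-0.007,0.007,0,0,0,0,0.01]
    - [-0.006,0.007,0,0,0,0,0.01]
    - [-0.006,0.008,0,0,0,0,0.01]
    - [0,0,0,0,0,0,0.01]

```text
time: 10.05
tool_pos: [0.5569, -0.1511, 0.1206]
tool_rot: [0.001, 0.467, 0.884, 0.001]
contact_force: [1.6, 4.7, -10.5]
gripper_width: 0.411
```

```bash
python3 arc.py 289.3 3;python3 - <<'E'
from h import *
for n in ["side","scene"]:
    p,d=grab_frame(n); cv2.imwrite(f"pics/{n}6.png",cv2.resize(p[130:290,140:340,::-1],None,fx=3.7,fy=3.7))
E
```

```text
now ang 272.12 r 0.0992 z 0.1206 F [  1.6   4.7 -10.5]
[-0.0055, 0.0085]
[-0.004, 0.009]
[-0.003, 0.0095]
```

View pics/side6.png

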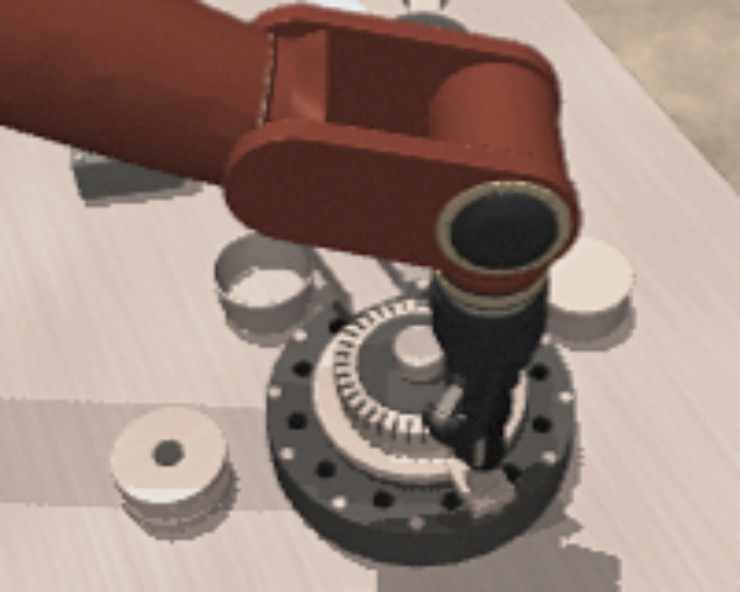

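View pics/scene6.png

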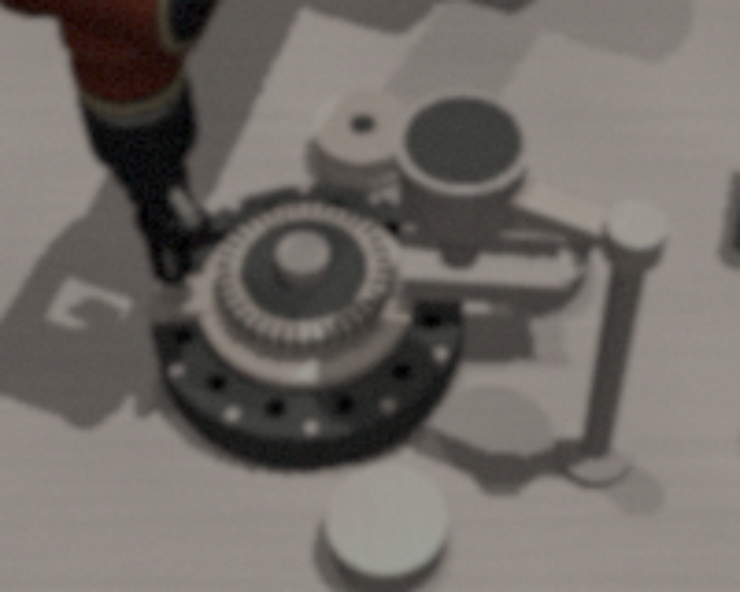

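The chute is under the spout and about to reach the pan, with 17° left. I'll do the last piece slower.

>>> step_arm:
  moves:
    - [-0.0055,0.0075,0,0,0,0,0.01]
    - [-0.004,0.008,0,0,0,0,0.01]
    - [-0.003,0.0085,0,0,0,0,0.01]
    - [0,0,0,0,0,0,0.01]
    - [0,0,0,0,0,0,0.01]

```text
time: 10.65
tool_pos: [0.5818, -0.1469, 0.1198]
tool_rot: [-0.001, 0.467, 0.884, 0.001]
contact_force: [-1.7, 7.0, -11.1]
gripper_width: 0.41
```

```bash
python3 arc.py 289.3 1;python3 - <<'E'
from h import *
C=np.array([.5532,-.052])
for n in ["side","scene"]:
    p,d=grab_frame(n); cv2.imwrite(f"pics/{n}7.png",cv2.resize(p[130:290,140:340,::-1],None,fx=3.7,fy=3.7))
    W=cloud(n,p,d,camera_info(n));X,Y,Z=W[...,0],W[...,1],W[...,2]
    r=np.hypot(X-C[0],Y-C[1]);a=np.degrees(np.arctan2(Y-C[1],X-C[0]))
    m=(r>.13)&(r<.205)&(a>70)&(a<140)&(Z>.056)&(Z<.115)
    P=W[m];print(n,len(P),np.median(a[m]),cv2.minAreaRect(P[:,:2].astype(np.float32)))
E
```

```text
now ang 286.78 r 0.0991 z 0.1198 F [ -1.7   7.  -11.1]
[-0.002, 0.004]
side 323 105.07646768666314 ((0.5038123726844788, 0.10613956302404404), (0.05277552083134651, 0.0747138261795044), 17.779029846191406)
scene 177 99.39945592140319 ((0.5107159614562988, 0.10914181172847748), (0.03989041969180107, 0.06963182240724564), 17.458782196044922)
```

View pics/side7.png

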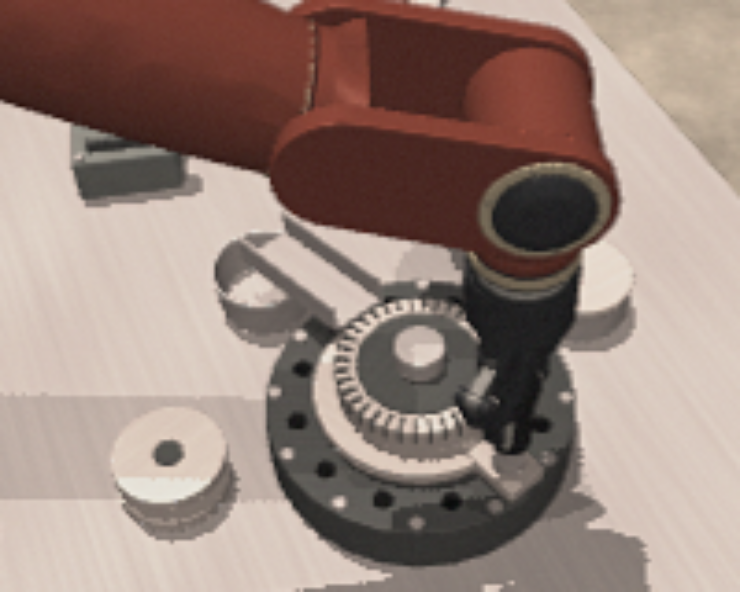

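View pics/scene7.png

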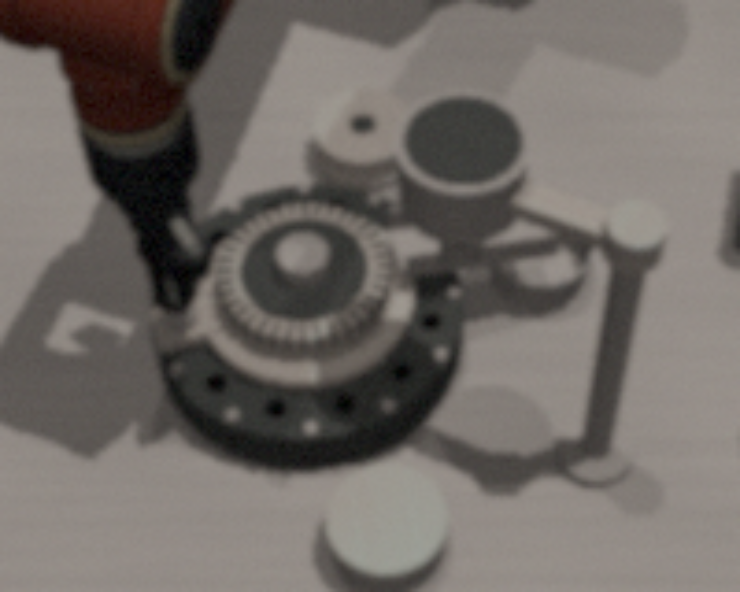

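```bash
python3 - <<'E'
from fit import *
P=np.array([(.4767,.0145),(.4526,-.0569),(.4929,-.1308),(.5569,-.1511),(.5818,-.1469)])
c=circ(P,.1,np.array([.553,-.052]));print(c)
d=P-c;a=np.degrees(np.arctan2(d[:,1],d[:,0]))%360;print(a,a-a[0])
t=np.radians(a[0]+150);print(c+.1*np.array([np.cos(t),np.sin(t)]))
E
python3 to.py "[.586,-.1456,.1195]"
```

```text
[ 0.5526 -0.051 ]
[139.20654237 183.37653671 233.19909182 272.45974501 286.93464502] [  0.          44.16999435  93.99254945 133.25320264 147.72810266]
[ 0.58549745 -0.14543388]
t 10.75 pos [ 0.5817 -0.1469  0.1199] F [ -0.9   8.1 -10.9] w 0.412 xang 124.3 z [-9.0e-04  2.5e-03 -1.0e+00]
[ 0.586  -0.1456  0.1195] tool shift [-0.0014  0.0043  0.0004] len 0.005
```

>>> step_arm:
  moves:
    - [0,0.0025,0,0,0,0,0.01]
    - [0,0.002,0,0,0,0,0.01]
    - [0,0,0,0,0,0,0.01]
    - [0,0,0,0,0,0,0.01]

```text
time: 11.15
tool_pos: [0.5854, -0.1456, 0.1202]
tool_rot: [-0.0, 0.467, 0.884, 0.0]
contact_force: [-1.8, 5.4, -10.7]
gripper_width: 0.406
```

```bash
python3 to.py "[.5855,-.1454,.1195]"
```

```text
t 11.15 pos [ 0.5854 -0.1456  0.1202] F [ -1.8   5.4 -10.7] w 0.406 xang 124.3 z [-4.e-04  4.e-04 -1.e+00]
[ 0.5855 -0.1454  0.1195] tool shift [0.0001 0.0002 0.0007] len 0.001
```

On target. Lowering the pin.

>>> step_arm:
  moves:
    - [0,0,0.004,0,0,0,0.01]
    - [0,0,0.004,0,0,0,0.01]
    - [0,0,0.004,0,0,0,0.01]
    - [0,0,0,0,0,0,0.01]
    - [0,0,0,0,0,0,0.01]

```text
time: 11.65
tool_pos: [0.5857, -0.1456, 0.1091]
tool_rot: [0.0, 0.467, 0.884, 0.0]
contact_force: [-4.1, 5.8, -6.8]
gripper_width: 0.409
```

```bash
python3 to.py "[.5855,-.1454,.102]"
```

```text
t 11.65 pos [ 0.5857 -0.1456  0.1091] F [-4.1  5.8 -6.8] w 0.409 xang 124.3 z [ 3.e-04  4.e-04 -1.e+00]
[ 0.5855 -0.1454  0.102 ] tool shift [ 0.0003 -0.0001  0.0071] len 0.007
```

The lift has dropped to about 7 mm and the spring still pulls down, so the pin is in the hole. I'll go the rest of the way.

>>> step_arm:
  moves:
    - [0,0,0.003,0,0,0,0.01]
    - [0,0,0.003,0,0,0,0.01]
    - [0,0,0.001,0,0,0,0.01]
    - [0,0,0,0,0,0,0.01]
    - [0,0,0,0,0,0,0.01]

```text
time: 12.15
tool_pos: [0.586, -0.1456, 0.1027]
tool_rot: [0.0, 0.467, 0.884, 0.0]
contact_force: [-4.0, 6.2, -5.7]
gripper_width: 0.41
```

```bash
python3 to.py "[.5855,-.1454,.102]"
```

```text
t 12.15 pos [ 0.586  -0.1456  0.1027] F [-4.   6.2 -5.7] w 0.41 xang 124.3 z [ 1.e-03  3.e-04 -1.e+00]
[ 0.5855 -0.1454  0.102 ] tool shift [ 0.0005 -0.0003  0.0007] len 0.001
```

>>> step_arm:
  moves:
    - [0,0,0.001,0,0,0,0.01]
    - [0,0,0,0,0,0,0.06]
    - [0,0,0,0,0,0,0.07]
    - [0,0,0,0,0,0,0.075]
    - [0,0,0,0,0,0,0.075]
    - [0,0,0,0,0,0,0.075]

```text
time: 12.75
tool_pos: [0.586, -0.1463, 0.1011]
tool_rot: [0.001, 0.468, 0.884, -0.0]
contact_force: [-0.3, 0.2, 0.2]
gripper_width: 0.876
```

```bash
python3 to.py "[.5855,-.1454,.102]"
```

```text
t 12.75 pos [ 0.586  -0.1463  0.1011] F [-0.3  0.2  0.2] w 0.876 xang 124.3 z [ 1.3e-03 -8.0e-04 -1.0e+00]
[ 0.5855 -0.1454  0.102 ] tool shift [ 0.001   0.0001 -0.0009] len 0.001
```

Released, with no contact force. I'll raise straight up and back off.

>>> step_arm:
  moves:
    - [0,0,-0.01,0,0,0,0.0854]
    - [0,0,-0.02,0,0,0,0.0854]
    - [0,0,-0.02,0,0,0,0.0854]
    - [0,0,-0.03,0,0,0,0.0854]
    - [0,0,-0.03,0,0,0,0.0854]
    - [0,0,-0.03,0,0,0,0.0854]
    - [0,0,0,0,0,0,0.0854]

```text
time: 13.45
tool_pos: [0.5881, -0.1468, 0.2474]
tool_rot: [0.005, 0.467, 0.884, 0.001]
contact_force: [-0.6, -0.3, 1.2]
gripper_width: 1.0
```

```bash
python3 to.py "[.45,-.3,.25]"
```

```text
t 13.45 pos [ 0.5881 -0.1468  0.2474] F [-0.6 -0.3  1.2] w 1.0 xang 124.3 z [ 0.0102 -0.0041 -0.9999]
[ 0.45 -0.3   0.25] tool shift [-0.0489 -0.2004 -0.0034] len 0.206
```

>>> step_arm:
  moves:
    - [-0.008,-0.033,0,0,0,0,0.0854]
    - [-0.008,-0.033,0,0,0,0,0.0854]
    - [-0.008,-0.033,0,0,0,0,0.0854]
    - [-0.008,-0.033,0,0,0,0,0.0854]
    - [-0.008,-0.033,0,0,0,0,0.0854]
    - [-0.008,-0.033,0,0,0,0,0.0854]
    - [0,0,0,0,0,0,0.0854]
    - [0,0,0,0,0,0,0.0854]

```text
time: 14.25
tool_pos: [0.4485, -0.2971, 0.2399]
tool_rot: [-0.0, 0.468, 0.884, 0.0]
contact_force: [0.3, 0.1, 0.4]
gripper_width: 1.0
```

```bash
python3 to.py
python3 - <<'E'
from fit import *
C=np.array([.5528,-.0515])
for n in ["side","scene"]:
    p,d=grab_frame(n); cv2.imwrite(f"pics/{n}8.png",cv2.resize(p[110:300,140:380,::-1],None,fx=3,fy=3))
    W=cloud(n,p,d,camera_info(n));X,Y,Z=W[...,0],W[...,1],W[...,2]
    r=np.hypot(X-C[0],Y-C[1]);a=np.degrees(np.arctan2(Y-C[1],X-C[0]))
    m=(r>.13)&(r<.212)&(a>70)&(a<140)&(Z>.056)&(Z<.115)
    P=W[m];print(n,"chute",len(P),np.round(cv2.minAreaRect(P[:,:2].astype(np.float32))[0],4),cv2.minAreaRect(P[:,:2].astype(np.float32))[1:])
    m=(X>.55)&(X<.62)&(Y>-.18)&(Y<-.11)&(Z>.14)&(Z<.175);P=W[m];print("head",len(P),P.mean(0).round(4),np.percentile(P[:,2],[50,90]))
    m=(X>.36)&(X<.5)&(Y>.28)&(Y<.42)&(Z>.11)&(Z<.15);P=W[m];print("ball",len(P),P.mean(0) if len(P) else 0)
    for nm,(x,y,z0,z1) in dict(pan=(.487,.137,.04,.05),tin=(.743,.011,.04,.05),spool=(.354,-.018,.038,.05),jar=(.65,.345,.11,.13)).items():
        m=(abs(X-x)<.06)&(abs(Y-y)<.06)&(Z>z0)&(Z<z1); W0=np.load(n+"_W.npy");m0=(abs(W0[...,0]-x)<.06)&(abs(W0[...,1]-y)<.06)&(W0[...,2]>z0)&(W0[...,2]<z1)
        print(nm,W[m].mean(0)[:2].round(4),W0[m0].mean(0)[:2].round(4),m.sum(),m0.sum())
E
```

```text
t 14.25 pos [ 0.4485 -0.2971  0.2399] F [0.3 0.1 0.4] w 1.0 xang 124.2 z [-1.e-04  7.e-04 -1.e+00]
side chute 0 [0. 0.] ((0.0, 0.0), 0.0)
head 74 [ 0.5933 -0.1495  0.1506] [0.15058506 0.15232848]
ball 3 [0.45966187 0.34676382 0.14152606]
pan [nan nan] [0.4827 0.151 ] 0 102
tin [0.7367 0.0118] [0.737  0.0126] 468 461
spool [ 0.352  -0.0136] [ 0.3521 -0.0138] 652 658
jar [0.6459 0.3458] [0.6461 0.346 ] 189 189
scene chute 130 [0.5172 0.1154] ((0.037173643708229065, 0.05745027959346771), 54.202823638916016)
head 149 [ 0.589  -0.146   0.1515] [0.15176969 0.15416884]
ball 83 [0.46653241 0.34282366 0.13428167]
pan [0.5213 0.1381] [0.5189 0.133 ] 52 54
tin [0.7408 0.0125] [0.7405 0.0127] 816 813
spool [ 0.3557 -0.0175] [ 0.351  -0.0214] 415 351
jar [0.6519 0.3499] [0.6522 0.3499] 406 410<stdin>:13: RuntimeWarning: Mean of empty slice.
  ret = um.true_divide(
```

View pics/side8.png

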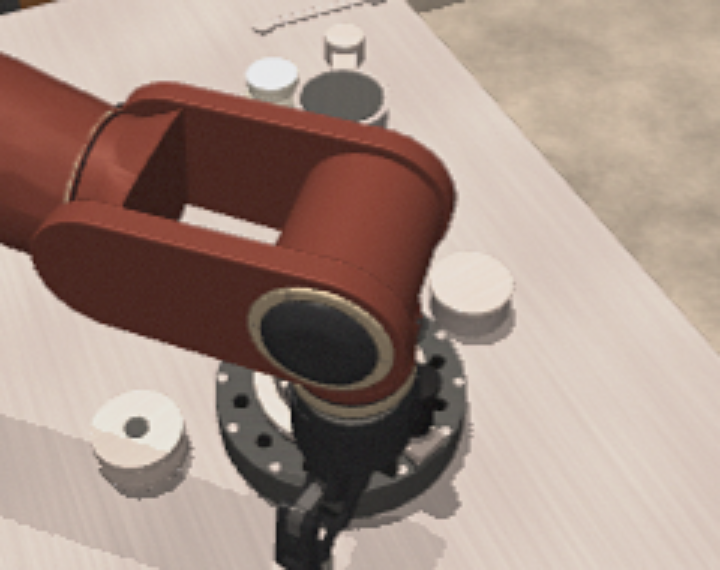

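View pics/scene8.png

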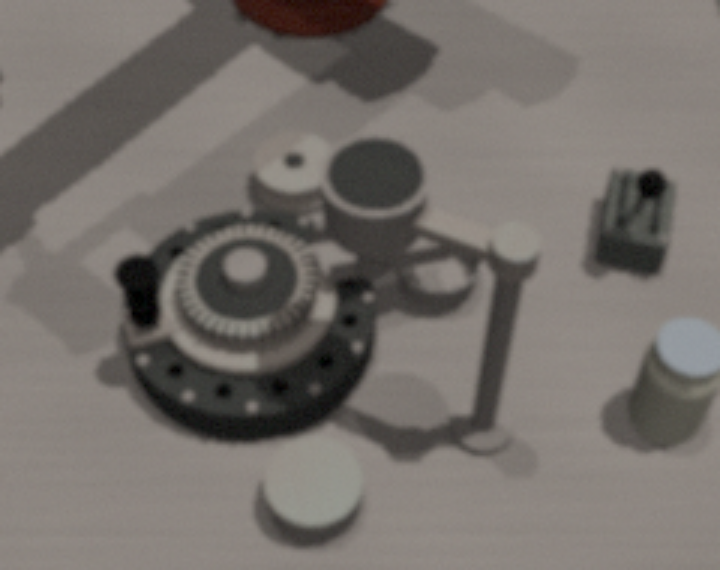

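The scene view shows the switch ball unmoved and the grip at (137,285). Its head is at 0.151 m, the same height as before drawing. The arm blocks the side view, so I'll move aside for a last check.

>>> step_arm:
  moves:
    - [0.01,-0.027,-0.005,0,0,0,0.0854]
    - [0.01,-0.027,-0.005,0,0,0,0.0854]
    - [0.01,-0.027,0,0,0,0,0.0854]
    - [0.01,-0.027,0,0,0,0,0.0854]
    - [0.01,-0.027,0,0,0,0,0.0854]
    - [0.01,-0.027,0,0,0,0,0.0854]
    - [0.01,-0.027,0,0,0,0,0.0854]
    - [0,0,0,0,0,0,0.0854]

```text
time: 15.15
tool_pos: [0.2522, -0.3456, 0.2504]
tool_rot: [0.0, 0.468, 0.884, -0.0]
contact_force: [0.5, 0.2, 0.1]
gripper_width: 1.001
```

```bash
python3 to.py
python3 - <<'E'
from fit import *
n="side"
p,d=grab_frame(n); cv2.imwrite(f"pics/{n}9.png",cv2.resize(p[110:300,140:380,::-1],None,fx=3,fy=3))
W=cloud(n,p,d,camera_info(n));X,Y,Z=W[...,0],W[...,1],W[...,2];C=np.array([.5528,-.0515])
r=np.hypot(X-C[0],Y-C[1]);a=np.degrees(np.arctan2(Y-C[1],X-C[0]))
m=(r>.13)&(r<.205)&(a>70)&(a<140)&(Z>.056)&(Z<.115)
P=W[m]
if len(P): print("chute",len(P),cv2.minAreaRect(P[:,:2].astype(np.float32)))
m=(X>.55)&(X<.62)&(Y>-.18)&(Y<-.11)&(Z>.14)&(Z<.175);P=W[m]
if len(P): print("head",len(P),P.mean(0).round(4),cv2.minEnclosingCircle(P[:,:2].astype(np.float32)))
m=(X>.42)&(X<.55)&(Y>.07)&(Y<.2)&(Z>.04)&(Z<.05);P=W[m]
if len(P)>5: print("pan",len(P),circ(P[:,:2],.0455))
m=(X>.36)&(X<.5)&(Y>.28)&(Y<.42)&(Z>.11)&(Z<.15);P=W[m];print("ball",len(P),P.mean(0) if len(P) else 0)
E
```

```text
t 15.15 pos [ 0.2522 -0.3456  0.2504] F [0.5 0.2 0.1] w 1.001 xang 124.2 z [-3.e-04 -7.e-04 -1.e+00]
chute 328 ((0.4975855052471161, 0.10476872324943542), (0.052733078598976135, 0.0754210352897644), 20.19148826599121)
head 159 [ 0.5845 -0.1465  0.1503] ((0.5851910710334778, -0.14543743431568146), 0.02042541839182377)
pan 77 [0.4888 0.1376]
ball 65 [0.45824134 0.33793299 0.1320501 ]
```

View pics/side9.png

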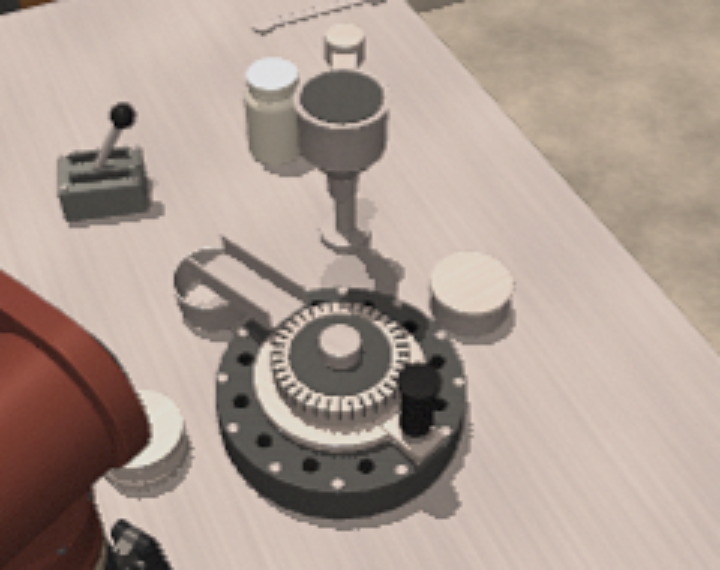

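The side view shows the chute mouth over the pan at (205,285), the grip at (420,395) and the toggle leaning to the far side at (122,115). The head centre is within 1 mm of the 150° target at the pin-home height, and the predicted mouth is within a few mm of the pan centre.

```bash
python3 -c "
from plant import *
print(job_done())"
```

```text
the job is handed in; nothing more can be done
None
```

The wheel is locked with its chute over the open pan, and the job is handed in at about 15 s of robot time; no verdict was reported. The drive switch was already off (toggle leaning to the far side), so I did not touch it. I drew the pin, carried the wheel +150° anticlockwise by the grip, let the pin down in that hole, released it and backed the arm off.

Last checks:
- **Pin:** the grip's head is at 150.3 mm, against 150.7 mm before it was drawn, so the pin is fully home. The grip stands at 289.3° about the wheel's axis, within 1 mm of the target.
- **Chute and pan:** the chute mouth comes out within a few mm of the pan's centre, by geometry rather than a direct measurement. The pan's centre measured within about 2 mm of its start.
- **Other things:** the toggle is still off, and the tin and jar are unmoved to within 1 mm. The hopper was not touched, and the contact force was about zero at the end.
- **Checks that failed or disagreed:** the first side view after release was blocked by the arm and gave no pan or chute reading. Moving the arm aside fixed that. The scene camera's averages for the pan and spool differed by about 5 to 6 mm from the start, because the chute and arm cover different parts of them now. In that same first side view the spool had not moved.

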